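Empty the analyser's catch box and close it with its pinned cover

TASK

Move the two finished vials from the open white catch box into the yellow tote and leave them standing upright there. Close the emptied catch box with the blue cover that is parked under the low white riser: both pins through the cover's holes, the cover flat and fully down on its ledge inside the rim. Lower the cover gently, do not drop it, and leave the two dropper bottles and the gauze roll where they are.

Things in the scene. Friction and masses are not known exactly. Their poses are not given: they have to be found in the camera images.
- catch_box: Fixed white open-topped box, 176 (x) x 88 (y) mm outside; origin at the centre of its underside on the table, z up; blue front panel on its +y side. Tray floor at z = 22 mm (tray 109 x 45 mm), grey ledge round the tray at z = 36 mm, rim 9 mm thick to z = 48 mm round a recess of 158 x 70 mm. Two steel pins 7 mm across stand on the ledge at x = -65 and +65 mm, y = 0.
- seat (a point): Point in the catch box at the centre of the recess at ledge height (36 mm above the table); x along the box. The seated cover's origin lies here. The two pins rise 14 mm above it with tapered tips. The rim rises 12 mm above it, higher than the seated plate, so the cover cannot be let down while held by its edges.
- cover: Loose blue plate, 150 (x) x 62 (y) x 8 mm, 0.18 kg, origin at the centre of its underside, z up. Through holes of 12 mm at x = -65 and +65 mm, y = 0; fits the box either way round. Starts lying on the table, mostly under the riser; only its -x end sticks out 40 to 50 mm towards the robot (its +x end shows about 15 mm behind).
- rib (a point): Middle of the cover's grip rib, 20 mm above its underside. The black rib is 44 mm long (cover x), 12 mm thick (cover y) and stands from the plate's top (8 mm) to 32 mm above the underside. It is under the riser's roof at first.
- riser: Fixed low white bridge stand, 90 (x) x 118 (y) x 50 mm, origin at the centre of its footprint on the table; a flat top on two side walls along x, so it is a tunnel along x, 102 mm wide and 40 mm high. Its -x mouth looks roughly towards the robot.
- tote: Fixed yellow open tray, 110 (x) x 84 (y) x 30 mm outside, walls and floor about 4 mm, origin at the centre of its underside on the table.
- vial_a: Loose glass vial with a blue cap, 23 mm across, 49 mm tall (firm to grip up to 42 mm), origin at the centre of its underside, z up along it. Starts standing in the catch box tray.
- vial_b: Loose glass vial with a red cap, same sizes and origin as vial_a. Starts standing in the catch box tray.
- stain_red: Loose dropper bottle with a red cap, 37 mm across, 98 mm tall, standing in front of the catch box; origin at the centre of its underside. Leave alone.
- oil_bottle: Loose dropper bottle with a black cap, 37 mm across, 98 mm tall, standing in front of the catch box; origin at the centre of its underside. Leave alone.
- gauze_roll: Loose white gauze roll standing on end on the riser's top, 43 mm across, 60 mm tall (top 110 mm above the table), origin at the centre of its underside. Leave alone.
- timer: Fixed white timer, 28 x 66 x 50 mm, standing behind the tote; origin at the centre of its underside. (The thin black cables seen near the tote are scenery and do not obstruct anything.)
There are look-alikes about, which are no part of the job. Leave any green or purple look-alike of the vial_b alone.

How it is judged:
At the end, for the whole second after the job is handed in: Both vials stand upright (within 0.15 rad) on the floor inside the tote; the cover lies in the catch box on its ledge over both pins (centre within 6 mm, long axis within 0.08 rad either way round, underside 33 to 38.5 mm above the table, tilt under 0.03 rad); all at rest (x of vial_a in the frame of tote between -0.051 and 0.051 m and y of vial_a in the frame of tote between -0.038 and 0.038 m and z of each of vial_a, vial_b in the frame of tote below 0.012 m and angle between each of vial_a, vial_b's own z axis and vertical below 0.15 rad and linear speed of each of vial_a, vial_b, cover below 0.02 m/s and x of vial_b in the frame of tote between -0.051 and 0.051 m and y of vial_b in the frame of tote between -0.038 and 0.038 m and horizontal distance between cover and catch_box below 0.006 m and z of cover in the frame of catch_box between 0.033 and 0.0385 m and angle between the x axis of cover and the x axis of catch_box, either way round below 0.08 rad and angle between cover's own z axis and vertical below 0.03 rad); the robot touches nothing.
It fails at once if a bystander (red-capped bottle, black-capped bottle or gauze roll) is shifted by more than 20 mm or tipped over (distance of any of stain_red, oil_bottle, gauze_roll from where it was at the start of the episode above 0.02 m or angle between any of stain_red, oil_bottle, gauze_roll's own z axis and vertical above 0.35 rad).
It fails at once if the cover is dropped onto the catch box: it comes down its last 10 mm faster than 0.3 m/s (horizontal distance between cover and catch_box below 0.03 m and z of cover in the frame of catch_box between 0 and 0.046 m and linear speed of cover above 0.3 m/s).
It also fails if it takes over 72 s, if anything falls off the work surface, if the arm or the gripper's body presses on something with over 40 N, if the wrist force passes 120 N, or if a joint passes its speed limit or range.

ROBOT

A 7-joint arm with a two-finger parallel gripper is mounted at the origin on the work surface; the furniture and walls round the work are solid. World frame = base frame: x ahead of the robot, y to its left, z up, the work surface at z = 0. Lengths are in m, angles in rad, forces in N, time in s.
With the tool pointing down it reaches from about 0.425 to 0.875 m from the base axis. Payload 4.7 kg.
Tool frame: the origin (TCP) lies midway between the tips of the shut fingers; the grasp point (between the pads) lies 19 mm behind it; z points along the fingers, y is the line along which they close (so a half turn about z gives the same grasp; the last joint's range is limited). The gripper opens to 87 mm and grips with 3 to 60 N. Pads are 19 mm wide; open, the fingers measure 117 mm over their backs; the gripper's body (75 mm by 190 mm) begins 51 mm behind the grasp point.
Start: joints at [-1.276, 0.321, -0.07, 1.45, 0.023, 1.371, -0.057], TCP at [0.18, 0.625, 0.223] pointing down, gripper open.
Joint ranges: [-2.86, 2.86], [-0.3, 2.09], [-1.38, 1.24], [0.06, 2.45], [-1.56, 4.7], [0.09, 2.05], [-2.69, 2.69]. Speed limits (rad/s): [2.57, 2.57, 3.14, 3.14, 3.14, 3.14, 3.14].

INTERFACE

Orientations are given as a rotation vector (axis times angle).
In Python, from bench import ctrl gives the robot as it stands. The module is installed in compiled form; this text tells all that it offers.
- The arm moves only by the tool carry_out, never from a script. Its argument "steps" is a list of rows, each a list of 7 numbers: the turn, a rotation vector about the world's x, y, z in degrees, then the shift along the world's x, y, z in cm, then the opening, from 0 (shut) to 1 (fully open). A call has 1 to 12 rows; each row is the pose to reach, as a shift and turn from the pose commanded when the call began; what a row does not reach only later rows make up. A row lasts 1/10 s, in which the tool goes at most 50 mm and 8.59 degrees, less where a joint would pass 70% of its speed; a pose out of reach is approached as far as the arm can. A call with a gripper value outside its range is refused whole. The fingers move at their own pace and stop on an object; "squeeze" is the grip in N (left out, the last holds). Time passes only in rows, so rows that repeat a pose let the fingers close. It gives the time, the measured TCP pose, the force, the opening and the grip force at its end, in the units of the state.
- ctrl.get_state(): the state, without advancing time (a new reading comes with each control period).
- ctrl.get_image(name): name is "scene" or "top"; returns a dict with "pixels" (420x560x3 uint8, red, green, blue), "camera_matrix" (3x3 intrinsics, pixels), "cam_to_world" (4x4, takes a point from camera to world coordinates). Camera axes: x right, y down, z forward; pixel columns grow to the right and rows downward; lengths in m; the calibration is good to about 2 mm. A picture is of the moment at which its call begins. There is no depth.
- ctrl.close_job(): hands the job in; it is judged then, once.
The state is a dict: "time": time; "joint_positions": joint angles; "qd": joint speeds; "joint_torque": joint torques, N m; "position": TCP position; "tool_rot": TCP orientation; "ft_force": force on the tool from outside, world axes, zero at the start; "torque": the same for the moment, N m; "grip_width": opening from 0.0 (shut) to 1.0 (fully open); "grip_force": force on a finger pad.
Only numpy, scipy, OpenCV 4.12 (cv2) and the standard library are available. Lean on these libraries where they do the work, as an engineer would, in place of code of your own. Each camera call takes 0.05 s, during which the arm holds its last target. There are 200 camera calls.

## Working session

There is one attempt and no reset: what is moved stays moved. The work goes in short steps, Python scripts to look and compute and a tool call to move; the robot and the scene stay as the last step left them, time stands still between calls to the robot, and variables do not carry over. Pictures are saved under pics/ and viewed, at most 10 in all, crops included, and the job is handed in when it is done.

Besides the shell and the picture viewer there is one more tool, called as name([rows], argument=value, ...), one row to a line, values as JSON. carry_out: Moves the arm, as the interface text tells. Its arguments: {"type":"object","properties":{"steps":{"type":"array","items":{"type":"array","items":{"type":"number"}}},"squeeze":{"type":"number"}},"required":["steps"]}

```bash
mkdir -p pics
cat > h.py <<'E'
import numpy as np, cv2
from bench import ctrl
def grab(name,tag):
    d=ctrl.get_image(name); cv2.imwrite(f'pics/{tag}.png',cv2.cvtColor(d['pixels'],cv2.COLOR_RGB2BGR))
    np.savez(f'pics/{tag}.npz',K=d['camera_matrix'],T=d['cam_to_world'],p=d['pixels']); return d
def ray(tag,u,v):
    d=np.load(f'pics/{tag}.npz'); r=d['T'][:3,:3]@np.linalg.inv(d['K'])@[u,v,1]; return d['T'][:3,3],r/np.linalg.norm(r)
def onz(tag,u,v,z):
    o,r=ray(tag,u,v); return o+r*(z-o[2])/r[2]
def tri(*obs):
    A=np.zeros((3,3));b=np.zeros(3);L=[]
    for t,u,v in obs:
        o,r=ray(t,u,v);P=np.eye(3)-np.outer(r,r);A+=P;b+=P@o;L.append((P,o))
    x=np.linalg.solve(A,b); return x,[np.linalg.norm(P@(x-o)) for P,o in L]
def proj(tag,X):
    d=np.load(f'pics/{tag}.npz'); c=np.linalg.inv(d['T'])@np.append(X,1); p=d['K']@c[:3]; return p[:2]/p[2]
E
python3 - <<'E'
from h import *
np.set_printoptions(precision=4,suppress=True)
for n in('scene','top'):
    d=grab(n,n+'0'); print(d['camera_matrix'],d['cam_to_world'])
    cv2.imwrite(f'pics/{n}0b.png',cv2.resize(cv2.imread(f'pics/{n}0.png'),(800,600),interpolation=cv2.INTER_CUBIC))
print(ctrl.get_state())
E
```

```text
[[406.4327   0.     270.3613]
 [  0.     406.4327 201.5483]
 [  0.       0.       1.    ]] [[-0.6967 -0.4211  0.5808 -0.0079]
 [-0.717   0.4323 -0.5468  0.5846]
 [-0.0208 -0.7974 -0.6031  0.569 ]
 [ 0.      0.      0.      1.    ]]
[[444.5241   0.     278.6806]
 [  0.     444.5241 211.9585]
 [  0.       0.       1.    ]] [[ 0.0196 -0.9968  0.0779  0.3934]
 [-0.9998 -0.0193  0.0048  0.1019]
 [-0.0032 -0.078  -0.9969  1.0649]
 [ 0.      0.      0.      1.    ]]
{'time': 0.1, 'joint_positions': array([-1.2759,  0.3217, -0.0701,  1.4515,  0.0226,  1.3708, -0.0569]), 'qd': array([ 0.0003,  0.0003,  0.0009, -0.0037,  0.0006, -0.0003,  0.0003]), 'joint_torque': array([ -0.0002, -49.2573,  -0.406 , -31.3402,  -0.0642,   0.0394,
         0.0001]), 'position': array([0.1801, 0.6241, 0.2216]), 'tool_rot': array([-0.4396, -3.1106,  0.0026]), 'ft_force': array([ 0.638 ,  0.3891, -0.1454]), 'torque': array([-0.0381,  0.0462, -0.0328]), 'grip_force': 0.0, 'grip_width': 0.9986025447403492}
```

View pics/scene0b.png

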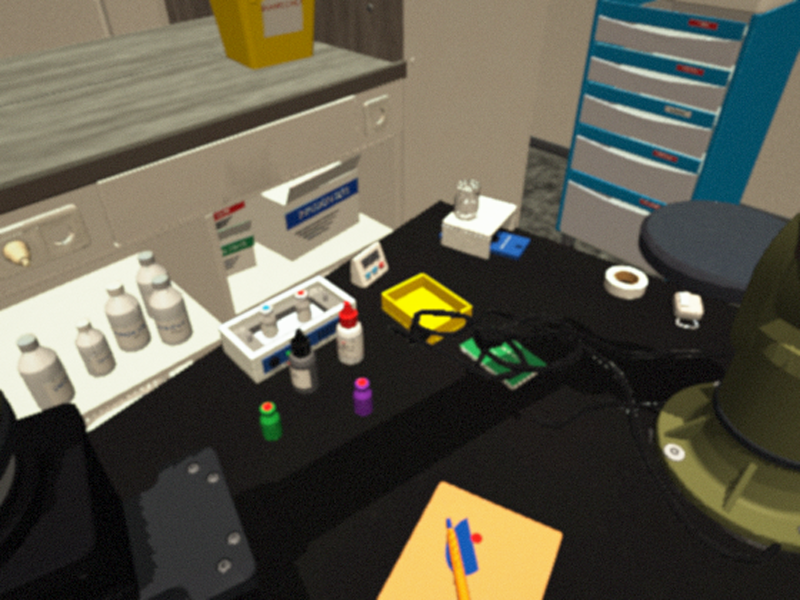

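View pics/top0b.png

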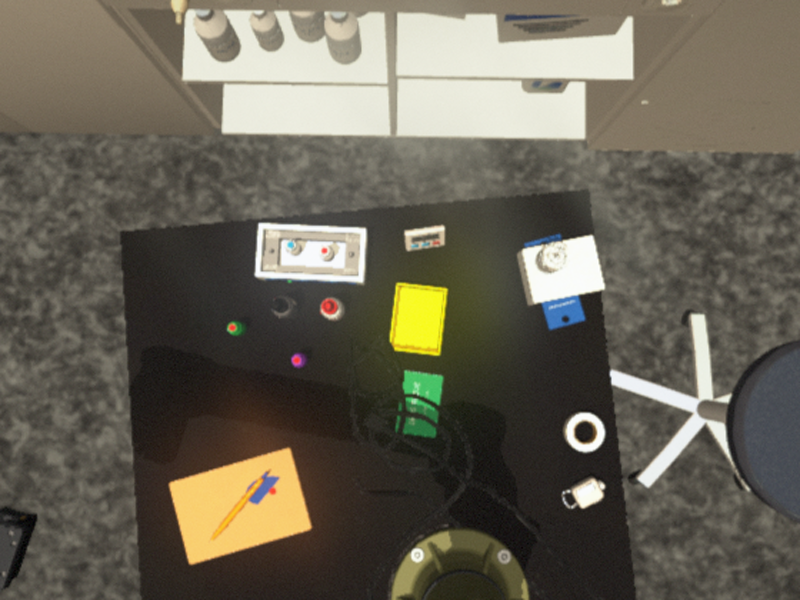

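The scene view shows the box at about (290,325) with its blue panel facing the bottles, the tote at (427,305), and the riser at (480,225) with the cover's end at (510,243). In the top view they are at (312,252), (418,319) and (562,270), with the cover end at (564,313). I'll enlarge these areas next.

```bash
cat >> h.py <<'E'
def crop(tag,u0,v0,w,h,s):
    im=cv2.imread(f'pics/{tag}.png')[v0:v0+h,u0:u0+w]
    im=cv2.resize(im,None,fx=s,fy=s,interpolation=cv2.INTER_CUBIC)
    for u in range(-(-u0//10)*10,u0+w,10):
        x=int((u-u0+.5)*s); cv2.line(im,(x,0),(x,5),(0,255,255),1); cv2.putText(im,str(u),(x-8,15),0,.33,(0,255,255),1)
    for v in range(-(-v0//10)*10,v0+h,10):
        y=int((v-v0+.5)*s); cv2.line(im,(0,y),(5,y),(0,255,255),1); cv2.putText(im,str(v),(7,y+3),0,.33,(0,255,255),1)
    return im
E
python3 - <<'E'
from h import *
a=crop('top0',168,142,100,75,4);b=crop('top0',350,155,100,75,4)
c=crop('scene0',148,190,100,75,4);d=crop('scene0',295,120,100,75,4)
cv2.imwrite('pics/m1.png',np.vstack([np.hstack([a,b]),np.hstack([c,d])]))
for t in('top0','scene0'):
    im=np.load(f'pics/{t}.npz')['p']; hsv=cv2.cvtColor(im,cv2.COLOR_RGB2HSV)
    m=cv2.inRange(hsv,(24,150,90),(34,255,255)); m[:170 if t=='scene0' else 190]=0
    cs=max(cv2.findContours(m,0,1)[0],key=cv2.contourArea); print(t,cv2.contourArea(cs),cv2.approxPolyDP(cs,4,True).squeeze().tolist(),cv2.minAreaRect(cs))
E
```

```text
top0 1750.5 [[277, 198], [275, 244], [308, 248], [313, 202]] ((292.0528869628906, 222.80032348632812), (37.91497802734375, 49.482269287109375), 6.709836959838867)
scene0 726.5 [[267, 204], [286, 222], [295, 216], [319, 218], [297, 200], [278, 209], [272, 206], [297, 194], [321, 210], [322, 219], [330, 215], [297, 191]] ((297.80767822265625, 210.53846740722656), (58.5208740234375, 32.172611236572266), 33.690067291259766)
```

View pics/m1.png

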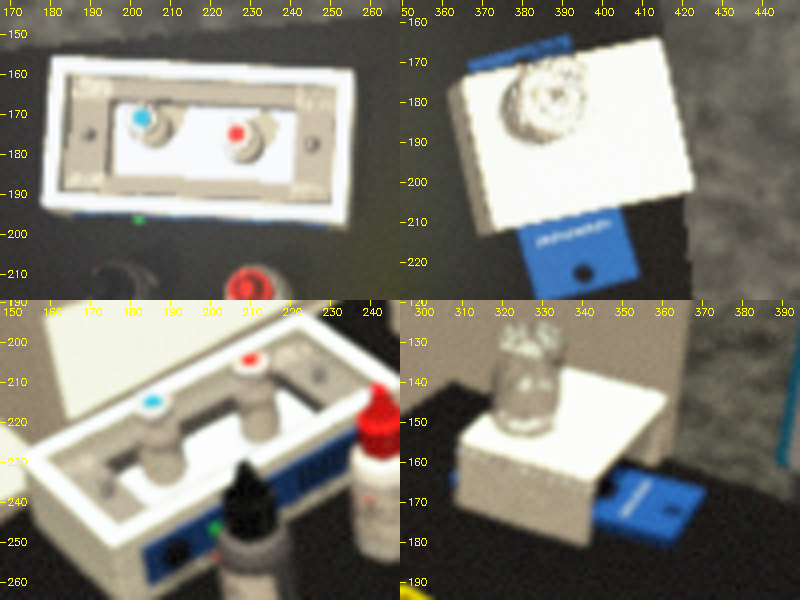

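The crops give these readings. Top view: pins at crop (89,134) and (312,144), caps at (141,117) and (236,133), and the cover hole at (584,273). Scene view: caps at (153,401) and (250,358), cover hole at (676,509). Now I'll triangulate.

```bash
cat > m.py <<'E'
from h import *
from scipy.optimize import least_squares
np.set_printoptions(precision=4,suppress=True)
A=lambda x,y:('top0',168+x/4-.5,142+y/4-.5)
B=lambda x,y:('top0',350+(x-400)/4-.5,155+y/4-.5)
C=lambda x,y:('scene0',148+x/4-.5,190+(y-300)/4-.5)
D=lambda x,y:('scene0',295+(x-400)/4-.5,120+(y-300)/4-.5)
for n,a,b in [('blue cap',A(141,117),C(153,401)),('red cap',A(236,133),C(250,358)),('pinL',A(89,134),C(106,474)),('pinR',A(312,144),C(319,365)),
  ('rim farL',A(52,57),C(30,455)),('hole',B(584,273),D(676,509)),('coverR',B(639,275),D(706,491)),('coverL',B(538,298),D(673,543)),
  ('riser TL',B(466,79),D(540,375-40)),('riser BR',B(693,188),D(665,397)),('riser BL',B(493,233),D(590,483))]:
    x,e=tri(a,b); print(n,x,'err mm',np.array(e)*1e3)
for n,z,o in [('blue',.049,A(141,117)),('red',.049,A(236,133)),('pinL',.05,A(89,134)),('pinR',.05,A(312,144)),('hole',.008,B(584,273))]: print(n,onz(*o,z),onz(*{'blue':C(153,401),'red':C(250,358),'pinL':C(106,474),'pinR':C(319,365),'hole':D(676,509)}[n],z))
def fit(pts,x0):
    # pts: (local xyz, obs)
    f=lambda p:np.concatenate([proj(o[0],[p[0]+np.cos(p[2])*l[0]-np.sin(p[2])*l[1],p[1]+np.sin(p[2])*l[0]+np.cos(p[2])*l[1],l[2]])-o[1:] for l,o in pts])
    r=least_squares(f,x0,loss='soft_l1'); print(r.x,'res px',r.fun.round(1)); return r.x
# box: local x=+world y, local y=-world x
h=.048
print('box');fit([((.088,-.044,h),A(52,57)),((-.088,-.044,h),A(354,70)),((-.088,.044,h),A(346,223)),((.088,.044,h),A(42,206)),((.065,0,.05),A(89,134)),((-.065,0,.05),A(312,144)),((.088,-.044,h),C(30,455)),((.088,.044,h),C(110,545)),((.065,0,.05),C(106,474)),((-.065,0,.05),C(319,365))],[.6,.2,1.57])
print('riser');fit([((-.045,-.059,.05),B(693,188)),((-.045,.059,.05),B(493,232)),((.045,.059,.05),B(466,79)),((.045,-.059,.05),B(659,37)),((-.045,-.059,.05),D(665,397)),((-.045,.059,.05),D(590,483)),((.045,.059,.05),D(460,437))],[.5,-.3,0])
print('cover');fit([((-.065,0,.008),B(584,273)),((-.065,0,.008),D(676,509)),((-.075,-.031,.008),B(639,275)),((-.075,.031,.008),B(538,298)),((-.075,-.031,.008),D(706,491)),((-.075,.031,.008),D(673,538)),((.075,-.031,.008),B(571,38)),((.075,.031,.008),B(470,61))],[.5,-.3,0])
t='top0';print('tote');fit([((.055,.042,.03),(t,277,198)),((.055,-.042,.03),(t,313,202)),((-.055,-.042,.03),(t,308,248)),((-.055,.042,.03),(t,275,244)),((.055,.042,.03),('scene0',267,204)),((.055,-.042,.03),('scene0',297,191)),((-.055,-.042,.03),('scene0',330,215))],[.5,0,0])
print('top px per m',onz('top0',279,212,0.03))
E
python3 m.py
```

```text
blue cap [0.5606 0.2794 0.071 ] err mm [0.8897 0.8897]
red cap [0.5525 0.2255 0.0723] err mm [0.6237 0.6237]
pinL [0.5545 0.3139 0.0487] err mm [0.0485 0.0485]
pinR [0.5511 0.1846 0.0459] err mm [0.6747 0.6747]
rim farL [0.5971 0.3342 0.0482] err mm [3.3106 3.3106]
hole [ 0.4544 -0.1721  0.0084] err mm [1.5663 1.5663]
coverR [ 0.4542 -0.2051  0.0068] err mm [1.2632 1.2632]
coverL [ 0.4386 -0.1467  0.0025] err mm [2.3616 2.3616]
riser TL [ 0.5324 -0.0893  0.1339] err mm [21.4776 21.4776]
riser BR [ 0.5033 -0.2233  0.0487] err mm [0.0455 0.0455]
riser BL [ 0.4753 -0.1092  0.0469] err mm [0.1078 0.1078]
blue [0.5649 0.2841 0.049 ] [0.5849 0.2654 0.049 ]
red [0.5566 0.2289 0.049 ] [0.5782 0.2083 0.049 ]
pinL [0.5543 0.3136 0.05  ] [0.5531 0.3146 0.05  ]
pinR [0.5509 0.1848 0.05  ] [0.5461 0.1874 0.05  ]
hole [ 0.4557 -0.1713  0.008 ] [ 0.4536 -0.1738  0.008 ]
box
[0.5523 0.2499 1.5382] res px [ 0.3  0.   0.5  0.7  0.4  0.1  0.1  0.4 -0.6 -0.1 -0.1  0.3 -3.2 -0.1
  0.5  0.  -0.5 -0.2 -0.3 -1.3]
riser
[ 0.533  -0.1565  0.2255] res px [ 0.5  0.4  0.3 -0.1 -1.6  0.   0.1  0.2  0.5 -0.4 -0.2 -1.2 -0.8  0.5]
cover
[ 0.5175 -0.1541  0.2766] res px [ 0.2  0.3 -0.9  0.1  0.2  0.5  0.3  1.4 -0.5 -0.2 -0.6 -0.  -0.1 -0.5
  0.3  0.2]
tote
[ 0.449   0.0735 -0.1025] res px [ 0.8 -0.4  0.4 -0.1 -0.1  0.8 -3.   0.4 -0.1  0.9 -1.  -0.6  0.5 -1.3]
top px per m [0.4742 0.1061 0.03  ]
```

carry_out([
  [0,0,-8,19,-17.2,0,0.6],
  [0,0,-15.8,38,-34.5,0,0.4],
  [0,0,-15.8,38,-34.5,0,0.36],
  [0,0,-15.8,38,-34.5,0,0.36],
  [0,0,-15.8,38,-34.5,0,0.36],
  [0,0,-15.8,38,-34.5,0,0.36],
  [0,0,-15.8,38,-34.5,0,0.36],
  [0,0,-15.8,38,-34.5,0,0.36],
  [0,0,-15.8,38,-34.5,0,0.36],
  [0,0,-15.8,38,-34.5,-5,0.36],
  [0,0,-15.8,38,-34.5,-10,0.36],
  [0,0,-15.8,38,-34.5,-11,0.36],
])

```text
time: 1.3
position: [0.5609, 0.2757, 0.1095]
tool_rot: [-0.869, -3.018, 0.005]
ft_force: [-0.4, 0.5, -0.2]
grip_width: 0.361
grip_force: 0.0
```

```bash
cat >> h.py <<'E'
from scipy.spatial.transform import Rotation as Rn
def st(tgt=None,ang=None):
    s=ctrl.get_state(); R=Rn.from_rotvec(s['tool_rot']).as_matrix(); a=np.degrees(np.arctan2(R[1,1],R[0,1]))
    print('t',s['time'],'p',s['position'].round(4),'yline',round(a,2),'tilt',(R[:,2]).round(3),'f',s['ft_force'].round(1),'grip',round(s['grip_width'],3),round(s['grip_force'],1),'q',s['joint_positions'].round(2))
    if tgt is not None: print('shift cm',((np.array(tgt)-s['position'])*100).round(2))
    if ang is not None: print('turn',round((ang-a+90)%180-90,2))
E
cat >> m.py <<'E'
print('stain_red',onz(*A(248,290),.098),'oil',onz(*A(118,283),.098))
g=tri(B(556,95),D(531,335)); print('gauze top',g, onz(*B(556,95),.11))
E
python3 m.py|tail -2; python3 -c "
from h import *
st((.5606,.2794,.12),58.1); grab('top','top1'); grab('scene','scene1')
cv2.imwrite('pics/m2.png',np.hstack([crop('top1',160,140,100,125,4),crop('scene1',150,170,100,125,4)]))"
```

```text
stain_red [0.4625 0.2138 0.098 ] oil [0.4649 0.2848 0.098 ]
gauze top (array([ 0.5445, -0.1299,  0.1131]), [np.float64(0.0011413095465122051), np.float64(0.0011413095465122546)]) [ 0.5459 -0.1299  0.11  ]
t 1.3 p [0.5609 0.2757 0.1095] yline 57.86 tilt [-0.002 -0.003 -1.   ] f [-0.4  0.5 -0.2] grip 0.361 0.0 q [-0.71  0.35  0.26  1.66 -0.1   1.15  0.58]
shift cm [-0.03  0.37  1.05]
turn 0.24
```

carry_out([
  [0,0,0,0,0,0,0.36],
  [0,0,0,0,0,0,0.36],
])

```text
time: 1.6
position: [0.5609, 0.2814, 0.115]
tool_rot: [0.86, 3.019, 0.005]
ft_force: [0.3, 0.7, 0.0]
grip_width: 0.357
grip_force: 0.0
```

View pics/m2.png

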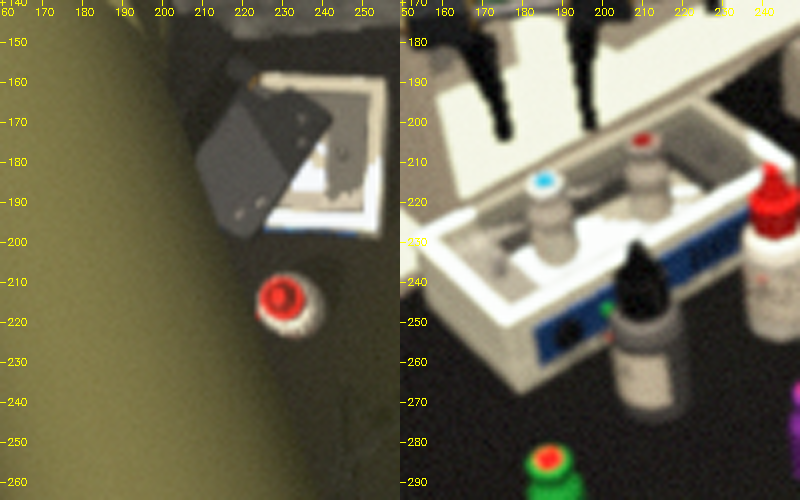

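The crop shows the fingertips at scene pixels (174,203) and (197,200), on either side of and above the blue-capped vial at (185,214). I'll check these against projections.

```bash
python3 -c "
from h import *
for y in (.2757,.2814): print(proj('scene1',[.561,y,.112]))
d=np.array([.53,.85,0])*.023
for s in(-1,1): print(proj('scene1',np.array([.561,.28,.112])+s*d))
print(proj('scene1',[.5606,.2794,.071]))
st((.5606,.2794,.04))"
```

```text
[183.63380615 196.98573762]
[181.13120922 198.26498805]
[193.94794157 196.22873398]
[169.4330056  199.68708684]
[185.30316364 214.67943871]
t 1.6 p [0.5609 0.2814 0.115 ] yline 58.2 tilt [ 0.003  0.002 -1.   ] f [0.3 0.7 0. ] grip 0.357 0.0 q [-0.72  0.34  0.26  1.65 -0.1   1.15  0.58]
shift cm [-0.03 -0.2  -7.5 ]
```

carry_out([
  [0,0,0,0,-0.2,-2.5,0.36],
  [0,0,0,0,-0.2,-5,0.36],
  [0,0,0,0,-0.2,-6.5,0.36],
  [0,0,0,0,-0.2,-7.4,0.36],
  [0,0,0,0,-0.2,-7.4,0.36],
], squeeze=15)

```text
time: 2.1
position: [0.5598, 0.278, 0.0384]
tool_rot: [-0.862, -3.021, 0.0]
ft_force: [-0.3, -0.3, 0.8]
grip_width: 0.355
grip_force: 0.0
```

carry_out([
  [0,0,0,0,0,0,0.1],
  [0,0,0,0,0,0,0.1],
  [0,0,0,0,0,0,0.1],
  [0,0,0,0,0,0,0.1],
])

```text
time: 2.5
position: [0.5611, 0.2781, 0.0399]
tool_rot: [0.863, 3.019, 0.003]
ft_force: [0.3, 1.0, 4.0]
grip_width: 0.256
grip_force: 15.0
```

carry_out([
  [0,0,0,0,0,3,0.1],
  [0,0,0,0,0,8,0.1],
  [0,0,0,0,0,12,0.1],
  [0,0,-8,-1,-3,12,0.1],
  [0,0,-16,-3,-6,12,0.1],
  [0,0,-24,-5,-10,12,0.1],
  [0,0,-32,-7,-13,12,0.1],
  [0,0,-40,-9,-16,12,0.1],
  [0,0,-48,-11,-18.7,12,0.1],
  [0,0,-56,-11,-18.7,12,0.1],
  [0,0,-64,-11,-18.7,12,0.1],
  [0,0,-64,-11,-18.7,12,0.1],
])

```text
time: 3.7
position: [0.45, 0.0903, 0.1588]
tool_rot: [-2.334, -2.103, -0.001]
ft_force: [0.5, -0.3, 0.3]
grip_width: 0.263
grip_force: 15.0
```

carry_out([
  [0,0,0,0,0,0,0.1],
  [0,0,0,0,0,-2,0.1],
  [0,0,0,0,0,-4,0.1],
  [0,0,0,0,0,-6,0.1],
  [0,0,0,0,0,-6,0.1],
  [0,0,0,0,0,-6,0.1],
])

```text
time: 4.3
position: [0.4502, 0.0906, 0.0987]
tool_rot: [2.331, 2.106, -0.001]
ft_force: [-1.2, -0.3, -0.4]
grip_width: 0.257
grip_force: 15.0
```

```bash
python3 -c "
from h import *
st((.4508,.0914,.0225),-5.9);grab('top','top2'); grab('scene','scene2')
cv2.imwrite('pics/m3.png',np.hstack([crop('top2',230,140,100,125,4),crop('scene2',240,130,100,125,4)]))"
```

```text
t 4.3 p [0.4502 0.0906 0.0987] yline -5.8 tilt [-0.001 -0.001 -1.   ] f [-1.2 -0.3 -0.4] grip 0.257 15.0 q [-0.66  0.01  0.41  2.07 -0.    1.06 -0.35]
shift cm [ 0.06  0.08 -7.62]
turn -0.1
```

View pics/m3.png

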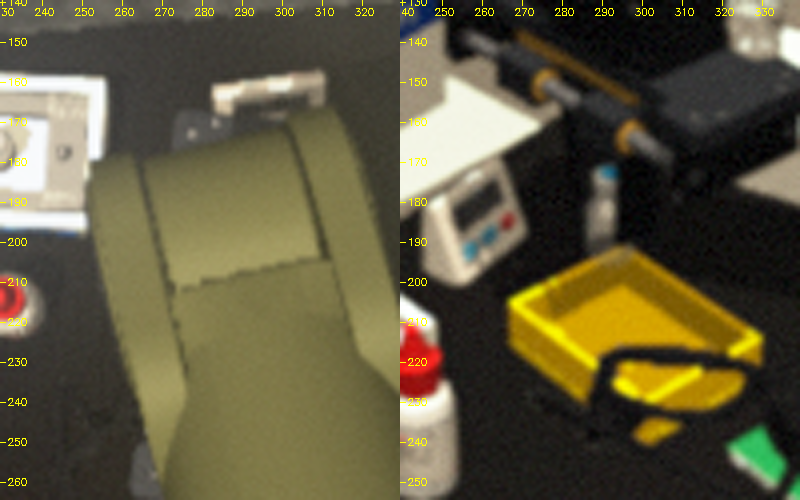

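The blue-capped vial hangs upright at scene (291,182), over the tote. The red-capped bottle is still in place. Lowering the vial now.

carry_out([
  [0,0,0,0.1,0.1,-2.5,0.1],
  [0,0,0,0.1,0.1,-5,0.1],
  [0,0,0,0.1,0.1,-6.5,0.1],
  [0,0,0,0.1,0.1,-7.2,0.1],
  [0,0,0,0.1,0.1,-7.6,0.1],
  [0,0,0,0.1,0.1,-7.6,0.1],
])

```text
time: 5.0
position: [0.4517, 0.0917, 0.0231]
tool_rot: [2.332, 2.104, 0.001]
ft_force: [-0.0, 0.3, -0.6]
grip_width: 0.259
grip_force: 15.0
```

carry_out([
  [0,0,0,0,0,0,0.38],
  [0,0,0,0,0,0,0.38],
  [0,0,0,0,0,0,0.38],
  [0,0,0,0,0,2,0.38],
  [0,0,0,0,0,6,0.38],
  [0,0,0,0,0,10,0.38],
  [0,0,0,0,0,13,0.38],
])

```text
time: 5.7
position: [0.4519, 0.0916, 0.1554]
tool_rot: [2.332, 2.103, 0.004]
ft_force: [0.6, 0.3, -0.4]
grip_width: 0.38
grip_force: 0.0
```

carry_out([
  [0,0,8,2,3,0,0.36],
  [0,0,16,4,6,0,0.36],
  [0,0,24,6,9,0,0.36],
  [0,0,32,8,12,0,0.36],
  [0,0,40,10,13.4,0,0.36],
  [0,0,48,10,13.4,0,0.36],
  [0,0,56,10,13.4,0,0.36],
  [0,0,64,10,13.4,0,0.36],
  [0,0,64,10,13.4,-4,0.36],
  [0,0,64,10,13.4,-5,0.36],
  [0,0,64,10,13.4,-5,0.36],
])

```text
time: 6.8
position: [0.5494, 0.2248, 0.1007]
tool_rot: [-0.862, -3.017, 0.005]
ft_force: [-0.1, 0.4, 0.0]
grip_width: 0.358
grip_force: 0.0
```

```bash
python3 -c "
from h import *
st((.5525,.2255,.04),58.1)
grab('scene','scene3')
cv2.imwrite('pics/m4.png',np.hstack([crop('scene3',180,160,80,100,5),crop('scene3',250,160,80,100,5)]))
print(proj('scene3',[.5525,.2255,.071]))"
```

```text
t 6.8 p [0.5494 0.2248 0.1007] yline 58.1 tilt [-0.004 -0.002 -1.   ] f [-0.1  0.4  0. ] grip 0.358 0.0 q [-0.66  0.3   0.27  1.75 -0.09  1.11  0.65]
shift cm [ 0.31  0.07 -6.07]
turn 0.0
[209.7619518  204.45061618]
```

View pics/m4.png

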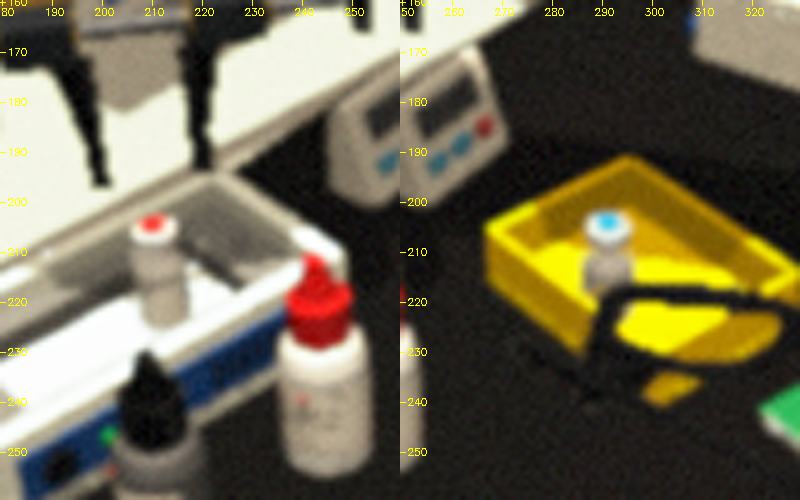

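Vial a stands in the tote with its cap at scene (291,204). The fingers, at (199,196) and (220,193), straddle the red cap at (210,205).

carry_out([
  [0,0,0,0.2,0,-2.5,0.36],
  [0,0,0,0.2,0,-4.5,0.36],
  [0,0,0,0.2,0,-5.6,0.36],
  [0,0,0,0.2,0,-6,0.36],
  [0,0,0,0.2,0,-6,0.36],
])

```text
time: 7.35
position: [0.5535, 0.2258, 0.0431]
tool_rot: [0.863, 3.02, 0.001]
ft_force: [0.6, -0.4, 0.2]
grip_width: 0.36
grip_force: 0.0
```

carry_out([
  [0,0,0,0,0,0,0.1],
  [0,0,0,0,0,0,0.1],
  [0,0,0,0,0,0,0.1],
  [0,0,0,0,0,0,0.1],
])

```text
time: 7.75
position: [0.554, 0.2259, 0.0437]
tool_rot: [0.863, 3.019, 0.002]
ft_force: [-0.0, -0.8, 5.0]
grip_width: 0.26
grip_force: 15.0
```

carry_out([
  [0,0,0,0,0,3,0.1],
  [0,0,0,0,0,8,0.1],
  [0,0,0,0,0,12,0.1],
  [0,0,-8,-1,-3,12,0.1],
  [0,0,-16,-3,-6,12,0.1],
  [0,0,-24,-5,-9,12,0.1],
  [0,0,-32,-7,-12,12,0.1],
  [0,0,-40,-9,-15,12,0.1],
  [0,0,-48,-10.5,-17,12,0.1],
  [0,0,-56,-10.5,-17,12,0.1],
  [0,0,-64,-10.5,-17,12,0.1],
  [0,0,-64,-10.5,-17,12,0.1],
])

```text
time: 8.95
position: [0.4479, 0.0554, 0.1627]
tool_rot: [-2.333, -2.103, -0.001]
ft_force: [-0.8, -0.3, -0.3]
grip_width: 0.258
grip_force: 15.0
```

```bash
python3 -c "
from h import *
st((.4472,.0556,.0225),-5.9)
print(tri(('scene0',0,0),('scene0',1,1)) if 0 else onz('scene3',291,204,.053))"
```

```text
t 8.95 p [0.4479 0.0554 0.1627] yline -5.93 tilt [ 0.  0. -1.] f [-0.8 -0.3 -0.3] grip 0.258 15.0 q [-0.59 -0.08  0.4   2.01  0.03  1.2  -0.31]
shift cm [ -0.07   0.02 -14.02]
turn 0.03
[0.45203446 0.09268619 0.053     ]
```

carry_out([
  [0,0,0,0,-0.1,-4,0.1],
  [0,0,0,0,-0.1,-8,0.1],
  [0,0,0,0,-0.1,-11,0.1],
  [0,0,0,0,-0.1,-12.7,0.1],
  [0,0,0,0,-0.1,-13.4,0.1],
  [0,0,0,0,-0.1,-13.6,0.1],
  [0,0,0,0,-0.1,-13.6,0.1],
])

```text
time: 9.65
position: [0.4488, 0.0547, 0.0272]
tool_rot: [2.331, 2.105, 0.001]
ft_force: [1.4, -0.8, 0.7]
grip_width: 0.258
grip_force: 15.0
```

carry_out([
  [0,0,0,0,0,0,0.38],
  [0,0,0,0,0,0,0.38],
  [0,0,0,0,0,0,0.38],
  [0,0,0,0,0,2,0.38],
  [0,0,0,0,0,6,0.38],
  [0,0,0,0,0,10,0.38],
  [0,0,0,0,0,14,0.38],
  [0,0,0,0,0,15,0.38],
])

```text
time: 10.45
position: [0.451, 0.0551, 0.1816]
tool_rot: [2.33, 2.102, 0.013]
ft_force: [0.1, -1.3, 1.0]
grip_width: 0.381
grip_force: 0.0
```

carry_out([
  [0,0,-8.5,0,-3,0,0.9],
  [0,0,-17,0,-6,0,0.9],
  [0,0,-25.5,0,-10,0,0.9],
  [0,0,-34,0,-14,0,0.9],
  [0,0,-42.5,0.3,-18,0,0.9],
  [0,0,-51,0.6,-22.5,0,0.9],
  [0,0,-59.5,0.7,-22.6,0,0.9],
  [0,0,-68.2,0.7,-22.6,0,0.9],
  [0,0,-68.2,0.7,-22.6,-4,0.9],
  [0,0,-68.2,0.7,-22.6,-8,0.9],
  [0,0,-68.2,0.7,-22.6,-10,0.9],
  [0,0,-68.2,0.7,-22.6,-10,0.9],
])

```text
time: 11.65
position: [0.4521, -0.1708, 0.0734]
tool_rot: [-3.11, -0.434, 0.011]
ft_force: [-0.9, -0.0, -0.4]
grip_width: 0.902
grip_force: 0.0
```

```bash
python3 -c "
from h import *
st((.4579,-.171,.003),-74.15)
grab('scene','scene4');
cv2.imwrite('pics/m5.png',np.hstack([crop('scene4',300,110,80,100,5),crop('scene4',250,160,80,100,5)]))"
```

```text
t 11.65 p [ 0.4521 -0.1708  0.0734] yline -74.1 tilt [-0.007  0.    -1.   ] f [-0.9 -0.  -0.4] grip 0.902 0.0 q [-0.31  0.11  0.66  2.04 -0.08  1.02 -0.91]
shift cm [ 0.58 -0.02 -7.04]
turn -0.05
```

View pics/m5.png

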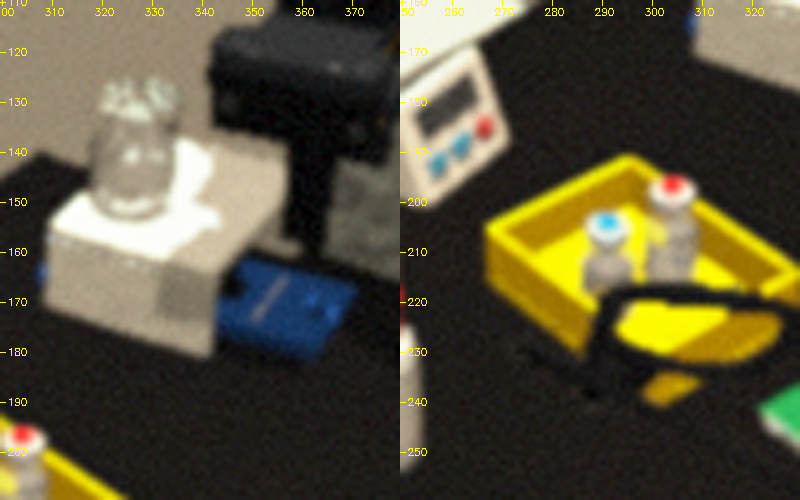

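Both vials stand in the tote, with caps at scene (291,204) and (304,197). Over the cover's end, one finger tip shows at (362,158). I'll check where the two tips should appear.

```bash
python3 -c "
from h import *
y=np.array([-.273,.962,0])
for s in(-1,1): print(proj('scene4',np.array([.4525,-.1708,.0734])+s*.044*y))
st((.4579,-.171,.003),-74.15)
c=np.array([.5175,-.1541,0]);x=np.array([.962,.273,0])
for l in((-.075,.031),(-.075,-.031),(-.065,0)): print(proj('scene4',c+x*l[0]+y*l[1]+[0,0,.008]))"
```

```text
[372.30488262 141.70956679]
[359.94969962 157.91434173]
t 11.7 p [ 0.4538 -0.1713  0.0754] yline -74.1 tilt [-0.003 -0.    -1.   ] f [-0.4  0.7  1. ] grip 0.902 0.0 q [-0.31  0.11  0.66  2.04 -0.08  1.02 -0.91]
shift cm [ 0.41  0.03 -7.24]
turn -0.05
[362.1338397  178.97927307]
[370.51063753 167.01390351]
[362.57625854 171.84374999]
```

carry_out([
  [0,0,0,0.2,0,-3,0.9],
  [0,0,0,0.2,0,-5.5,0.9],
  [0,0,0,0.2,0,-6.5,0.9],
  [0,0,0,0.2,0,-6.5,0.9],
  [0,0,0,0.2,0,-6.5,0.9],
  [0,0,0,0.2,0,-6.5,0.9],
])

```text
time: 12.3
position: [0.4585, -0.1718, 0.0131]
tool_rot: [3.111, 0.435, 0.004]
ft_force: [-0.4, -0.4, 0.3]
grip_width: 0.903
grip_force: 0.0
```

carry_out([
  [0,0,0,0,0,-0.5,0.9],
  [0,0,0,0,0,-0.9,0.9],
  [0,0,0,0,0,-0.9,0.9],
  [0,0,0,0,0,-0.9,0.6],
  [0,0,0,0,0,-0.9,0.6],
  [0,0,0,0,0,-0.9,0.6],
  [0,0,0,0,0,-0.9,0.6],
  [0,0,0,0,0,-0.9,0.6],
], squeeze=20)

```text
time: 13.1
position: [0.4572, -0.1714, 0.0026]
tool_rot: [3.111, 0.435, -0.0]
ft_force: [0.4, 0.2, 0.5]
grip_width: 0.708
grip_force: 20.0
```

Grip width is 61.6 mm, so it has the cover's edges. Pulling it out along its axis.

carry_out([
  [0,0,0,-0.5,-0.15,0,0.6],
  [0,0,0,-1.4,-0.4,0,0.6],
  [0,0,0,-2.4,-0.7,0,0.6],
  [0,0,0,-3.4,-1.0,0,0.6],
  [0,0,0,-4.4,-1.25,0,0.6],
  [0,0,0,-5.3,-1.5,0,0.6],
  [0,0,0,-5.5,-1.55,0,0.6],
  [0,0,0,-5.5,-1.55,0,0.6],
])

```text
time: 13.9
position: [0.401, -0.1872, 0.0026]
tool_rot: [-3.111, -0.434, 0.002]
ft_force: [-4.0, -0.3, 4.7]
grip_width: 0.712
grip_force: 20.0
```

```bash
python3 -c "
from h import *
st()
grab('scene','scene5');grab('top','top5')
cv2.imwrite('pics/m6.png',np.hstack([crop('scene5',310,120,80,100,5),crop('top5',350,150,80,100,5)]))"
```

```text
t 13.9 p [ 0.401  -0.1872  0.0026] yline -74.12 tilt [-0.002  0.    -1.   ] f [-4.  -0.3  4.7] grip 0.712 20.0 q [-0.26  0.14  0.68  2.19 -0.12  0.84 -0.81]
```

View pics/m6.png

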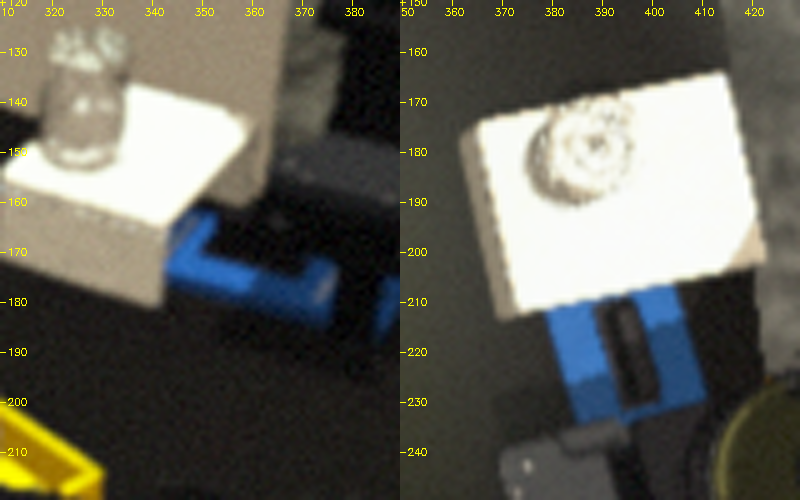

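The rib is out of the riser, in the top view from about (392,210) to (397,231). Next I release the cover and move over the rib.

carry_out([
  [0,0,0,0,0,0,0.85],
  [0,0,0,0,0,0,0.85],
  [0,0,0,0,0,0,0.85],
  [0,0,0,0,0,3,0.85],
  [0,0,0,0,0,6,0.6],
  [0,0,0,3,0.85,6,0.4],
  [0,0,0,6,1.7,6,0.4],
  [0,0,0,6,1.7,6,0.4],
  [0,0,0,6,1.7,6,0.4],
  [0,0,0,6,1.7,6,0.4],
])

```text
time: 15.0
position: [0.461, -0.1702, 0.0621]
tool_rot: [-3.111, -0.434, 0.002]
ft_force: [-0.4, 0.9, -0.1]
grip_width: 0.435
grip_force: 0.0
```

```bash
python3 -c "
from h import *
np.set_printoptions(precision=4,suppress=True)
print('rib',onz('top5',395.1,220.1,.032))
for (x,y) in ((617,307),(643,403)): print(onz('top5',350+(x-400)/5-.5,150+y/5-.5,.032))
R=onz('top5',395.1,220.1,.032)
st((.4606,-.1703,.0105),-74.15); grab('scene','scene6')
im=crop('scene6',310,110,100,100,6);cv2.imwrite('pics/m7.png',im)"
```

```text
rib [ 0.4604 -0.1642  0.032 ]
[ 0.4818 -0.1591  0.032 ]
[ 0.4373 -0.1711  0.032 ]
t 15.0 p [ 0.461  -0.1702  0.0621] yline -74.12 tilt [-0.002 -0.    -1.   ] f [-0.4  0.9 -0.1] grip 0.435 0.0 q [-0.32  0.15  0.66  2.04 -0.11  0.99 -0.89]
shift cm [-0.04 -0.01 -5.16]
turn -0.03
```

View pics/m7.png

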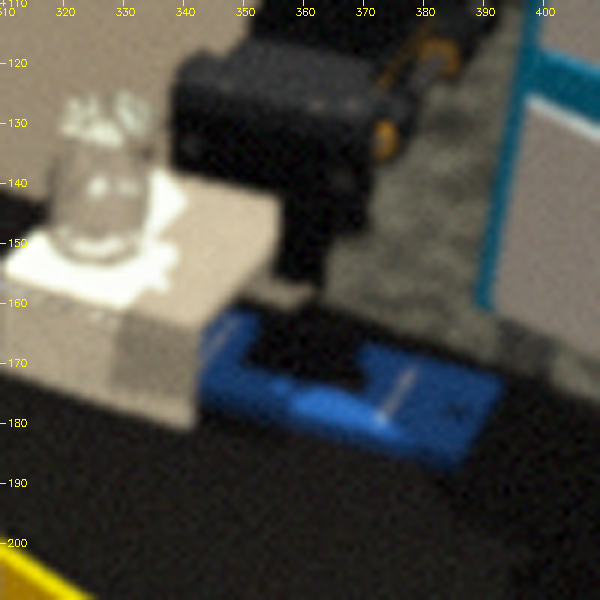

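The view shows the finger at (360,155) above the dark rib (350–371, 162–175), with the cover's near end at (393,172). Lowering onto the rib.

carry_out([
  [0,0,0,0,0,-2,0.42],
  [0,0,0,0,0,-3.8,0.42],
  [0,0,0,0,0,-4.6,0.42],
  [0,0,0,0,0,-4.8,0.42],
  [0,0,0,0,0,-4.8,0.42],
])

```text
time: 15.55
position: [0.4619, -0.1702, 0.0147]
tool_rot: [3.111, 0.434, -0.0]
ft_force: [0.9, -0.1, -0.2]
grip_width: 0.419
grip_force: 0.0
```

carry_out([
  [0,0,0,0,0,-0.3,0.42],
  [0,0,0,0,0,-0.3,0.3],
  [0,0,0,0,0,-0.3,0.15],
  [0,0,0,0,0,-0.3,0.05],
  [0,0,0,0,0,-0.3,0.05],
  [0,0,0,0,0,-0.3,0.05],
  [0,0,0,0,0,-0.3,0.05],
], squeeze=35)

```text
time: 16.25
position: [0.4623, -0.1698, 0.0118]
tool_rot: [-3.111, -0.435, -0.0]
ft_force: [-0.4, 0.4, 2.8]
grip_width: 0.132
grip_force: 35.0
```

carry_out([
  [0,0,0,0,0,0.3,0.05],
  [0,0,0,-1,-0.28,0.3,0.05],
  [0,0,0,-2,-0.57,0.3,0.05],
  [0,0,0,-3,-0.85,0.3,0.05],
  [0,0,0,-4,-1.14,0.3,0.05],
  [0,0,0,-5,-1.42,0.3,0.05],
  [0,0,0,-6,-1.7,0.3,0.05],
  [0,0,0,-6.2,-1.75,0.3,0.05],
  [0,0,0,-6.2,-1.75,0.3,0.05],
])

```text
time: 17.15
position: [0.4, -0.1875, 0.0147]
tool_rot: [-3.111, -0.434, -0.001]
ft_force: [0.1, 0.3, -2.1]
grip_width: 0.132
grip_force: 35.0
```

```bash
python3 -c "
from h import *
st()
grab('scene','scene7');cv2.imwrite('pics/m8.png',crop('scene7',300,110,120,100,6))"
```

```text
t 17.15 p [ 0.4    -0.1875  0.0147] yline -74.12 tilt [ 0.001  0.    -1.   ] f [ 0.1  0.3 -2.1] grip 0.132 35.0 q [-0.28  0.11  0.69  2.19 -0.09  0.87 -0.82]
```

View pics/m8.png

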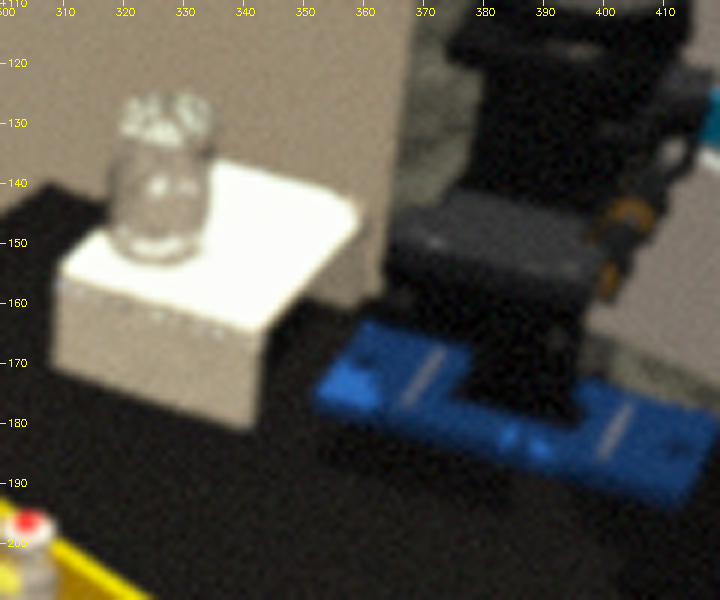

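The cover is fully clear of the riser and hangs level, with holes at scene (360,169) and (412,184). I'll work out its offset from the tool.

```bash
python3 -c "
from h import *
np.set_printoptions(precision=4,suppress=True)
P=lambda x,y:(300+x/6-.5,110+y/6-.5)
a=onz('scene7',*P(365,358),.0115);b=onz('scene7',*P(678,447),.0115);print(a,b,np.linalg.norm(a-b),np.degrees(np.arctan2(*(a-b)[1::-1])))
m=(a+b)/2-[.4,-.1875,0];print('mid-TCP in cover frame',m[0]*.962+m[1]*.273,-m[0]*.273+m[1]*.962)
c=np.array([.4,-.1875,0]);X=np.array([.962,.273,0]);Y=np.array([-.273,.962,0])
for l in((.075,.031),(.075,-.031),(-.075,-.031),(-.075,.031),(.065,0),(-.065,0)):
  p=proj('scene7',c+X*l[0]+Y*l[1]+[0,0,.0115]);print(l,p,((p[0]-299.5)*6,(p[1]-109.5)*6))
"
```

```text
[ 0.4634 -0.1734  0.0115] [ 0.336  -0.2054  0.0115] 0.13137993481925828 14.093115725997526
mid-TCP in cover frame -0.0008206786607996234 -0.001739898721741041
(0.075, 0.031) [351.5097 174.8153] (np.float64(312.05823219778745), np.float64(391.8916829097951))
(0.075, -0.031) [360.2425 163.1252] (np.float64(364.4549617815874), np.float64(321.7513325182299))
(-0.075, -0.031) [419.3986 178.4843] (np.float64(719.3917738575972), np.float64(413.9056751335553))
(-0.075, 0.031) [412.7588 191.6264] (np.float64(679.5528582797149), np.float64(492.7582974792168))
(0.065, 0) [359.7537 169.8601] (np.float64(361.5222767287635), np.float64(362.1603367860102))
(-0.065, 0) [411.902  183.7766] (np.float64(674.4118843429922), np.float64(445.6598668332042))
```

carry_out([
  [0,0,0,0,0,2,0.05],
  [0,0,0,0,0,5,0.05],
  [0,0,0,0,0,9,0.05],
  [0,0,0,0,0,13,0.05],
  [0,0,0,0,0,16,0.05],
  [0,0,0,0,0,17,0.05],
  [0,0,0,0,0,17,0.05],
  [0,0,0,0,0,17,0.05],
])

```text
time: 18.0
position: [0.3994, -0.187, 0.183]
tool_rot: [-3.111, -0.435, 0.004]
ft_force: [0.4, 0.9, -2.6]
grip_width: 0.136
grip_force: 35.0
```

```bash
python3 -c "
from h import *
np.set_printoptions(precision=4,suppress=True)
f=.7
for a,b in (((222,133),(85,430)),((586,138),(395,235)),((394,135),(230,335))):
  print(tri(('top0',a[0]*f,a[1]*f),('scene0',b[0]*f,b[1]*f)))
for z in (-.3,0,.15,.3): print(z,onz('top0',310*f,133*f,z), onz('top0',310*f,79*f,z))
print('table edge',onz('top0',355*f,212*f,0))
"
```

```text
(array([ 0.8595,  0.5025, -0.2551]), [np.float64(0.012723499234160388), np.float64(0.012723499234160359)])
(array([ 0.833 , -0.2533, -0.1707]), [np.float64(0.009290768586969226), np.float64(0.009290768586969202)])
(array([ 0.8806,  0.1569, -0.2598]), [np.float64(0.03982945663056109), np.float64(0.039829456630560985)])
-0.3 [ 0.8715  0.3099 -0.3   ] [ 0.9942  0.3136 -0.3   ]
0 [0.7664 0.2642 0.    ] [0.8621 0.2671 0.    ]
0.15 [0.7139 0.2413 0.15  ] [0.7961 0.2438 0.15  ]
0.3 [0.6613 0.2185 0.3   ] [0.7301 0.2206 0.3   ]
table edge [0.6302 0.1834 0.    ]
```

carry_out([
  [0,0,4,1,2,0,0.05],
  [0,0,11,3,5.5,0,0.05],
  [0,0,18.5,4.5,9.5,0,0.05],
  [0,0,26,6,13.5,0,0.05],
  [0,0,33.5,7.5,17.5,0,0.05],
  [0,0,41,8.5,21.5,0,0.05],
  [0,0,48.5,9,25.5,0,0.05],
  [0,0,56,9.5,29.5,0,0.05],
  [0,0,63.5,10,33.5,0,0.05],
  [0,0,69,10,36,0,0.05],
  [0,0,72.2,10,37,0,0.05],
  [0,0,72.2,10,37,0,0.05],
])

```text
time: 19.2
position: [0.4983, 0.1852, 0.1819]
tool_rot: [-2.25, -2.19, 0.006]
ft_force: [-0.3, -0.4, -2.6]
grip_width: 0.135
grip_force: 35.0
```

carry_out([
  [0,0,0,2,2.5,0,0.05],
  [0,0,0,4,5,0,0.05],
  [0,0,0,5.3,6.4,0,0.05],
  [0,0,0,5.3,6.4,-2,0.05],
  [0,0,0,5.3,6.4,-5,0.05],
  [0,0,0,5.3,6.4,-8,0.05],
  [0,0,0,5.3,6.4,-10,0.05],
  [0,0,0,5.3,6.4,-10.5,0.05],
  [0,0,0,5.3,6.4,-10.5,0.05],
  [0,0,0,5.3,6.4,-10.5,0.05],
])

```text
time: 20.2
position: [0.5539, 0.2464, 0.0804]
tool_rot: [2.258, 2.183, 0.002]
ft_force: [-0.4, -0.7, -1.8]
grip_width: 0.131
grip_force: 35.0
```

```bash
python3 -c "
from h import *
st((.5526,.2497,.067),-1.87)
grab('scene','scene8');grab('top','top8')
cv2.imwrite('pics/m9.png',np.vstack([crop('scene8',145,175,133,60,6),crop('top8',160,140,133,40,6)]))"
```

```text
t 20.2 p [0.5539 0.2464 0.0804] yline -1.94 tilt [ 0.001  0.    -1.   ] f [-0.4 -0.7 -1.8] grip 0.131 35.0 q [-0.71  0.34  0.29  1.74 -0.11  1.08 -0.41]
shift cm [-0.13  0.33 -1.34]
turn 0.07
```

View pics/m9.png

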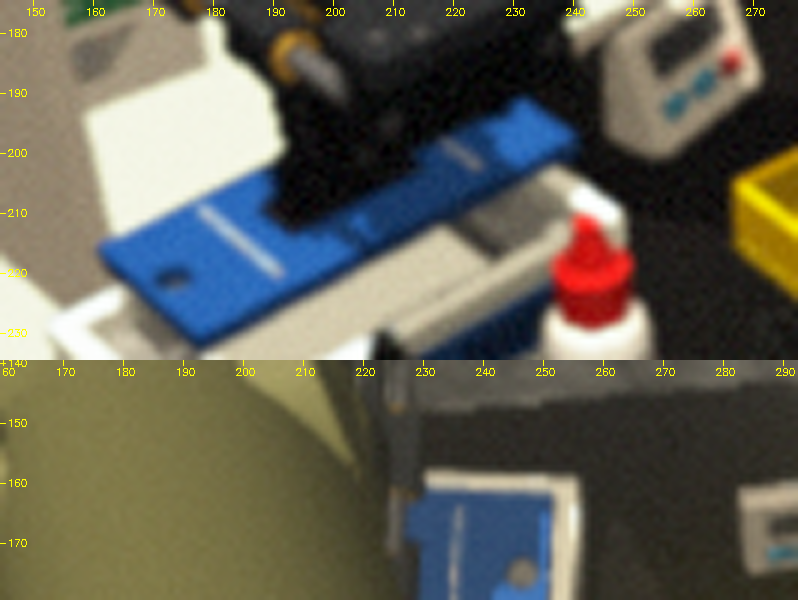

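The cover is above the box. Its left hole is at scene (173,221) and its right hole at top (246.5,175), where the pin area shows through. I'll compute the hole-to-pin offsets per camera.

```bash
python3 -c "
from h import *
np.set_printoptions(precision=4,suppress=True)
s=ctrl.get_state()['position'];z=s[2]-.0118+.008;print(s)
a=onz('scene8',173.2,220.8,z);b=onz('top8',246.5,175.0,z);print('holeL scene',a,'holeR top',b,'mid',(a+b)/2-s, np.linalg.norm(a-b),np.degrees(np.arctan2(*(a-b)[1::-1])))
print('pinL-holeL',np.array([.5531,.3146,0])-a,'pinR-holeR',np.array([.5509,.1848,0])-b)
"
```

```text
[0.5542 0.2468 0.0811]
holeL scene [0.5545 0.3102 0.0773] holeR top [0.5524 0.1805 0.0773] mid [-0.0007 -0.0015 -0.0038] 0.12971696859407456 89.04612341443567
pinL-holeL [-0.0014  0.0044 -0.0773] pinR-holeR [-0.0015  0.0043 -0.0773]
```

carry_out([
  [0,0,0,-0.15,0.4,0,0.05],
  [0,0,0,-0.15,0.4,-1,0.05],
  [0,0,0,-0.15,0.4,-1.4,0.05],
  [0,0,0,-0.15,0.4,-1.4,0.05],
  [0,0,0,-0.15,0.4,-1.4,0.05],
  [0,0,0,-0.15,0.4,-1.4,0.05],
])

```text
time: 20.9
position: [0.5518, 0.2505, 0.0657]
tool_rot: [2.258, 2.184, 0.0]
ft_force: [0.2, 0.6, -3.1]
grip_width: 0.132
grip_force: 35.0
```

```bash
python3 -c "
from h import *
st((.5527,.2511,.0478))
grab('scene','scene9');grab('top','top9')
cv2.imwrite('pics/m10.png',np.hstack([crop('scene9',158,208,40,40,10),crop('top9',225,155,40,40,10)]))"
```

```text
t 20.9 p [0.5518 0.2505 0.0657] yline -1.9 tilt [ 0. -0. -1.] f [ 0.2  0.6 -3.1] grip 0.132 35.0 q [-0.71  0.36  0.29  1.75 -0.11  1.05 -0.41]
shift cm [ 0.09  0.06 -1.79]
```

View pics/m10.png

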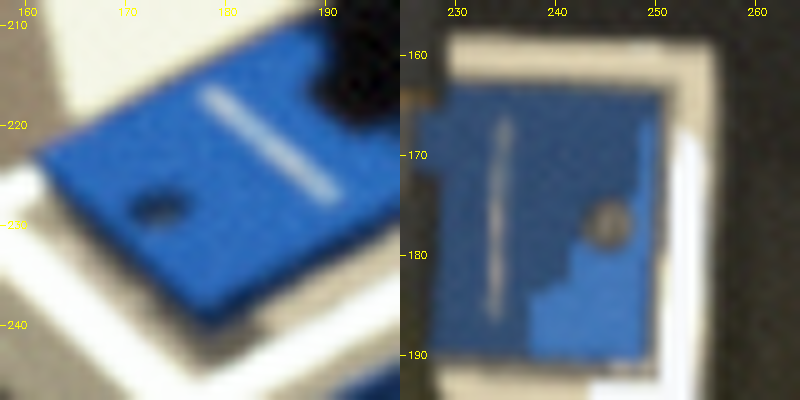

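The holes are now at scene (173.5,228.2) and top (245.2,177.0), and the pin is visible inside the right one.

```bash
python3 -c "
from h import *
np.set_printoptions(precision=4,suppress=True)
z=.0621
a=onz('scene9',173.5,228.2,z);b=onz('top9',245.2,177.0,z)
print('pinL-holeL',np.array([.5531,.3146,0])-a,'pinR-holeR',np.array([.5509,.1848,0])-b)
print(proj('top9',[.5509,.1848,.05]),proj('top9',[.5524,.1848,.05]))
st()"
```

```text
pinL-holeL [ 0.0005  0.0008 -0.0621] pinR-holeR [ 0.0007  0.0003 -0.0621]
[245.5014 177.505 ] [245.5179 176.8603]
t 21.0 p [0.5519 0.2505 0.0658] yline -1.9 tilt [ 0.  0. -1.] f [ 0.   0.4 -2.1] grip 0.137 35.0 q [-0.71  0.36  0.29  1.75 -0.11  1.05 -0.41]
```

carry_out([
  [0,0,0,0.06,0.05,0,0.05],
  [0,0,0,0.06,0.05,-0.3,0.05],
  [0,0,0,0.06,0.05,-0.6,0.05],
  [0,0,0,0.06,0.05,-0.8,0.05],
  [0,0,0,0.06,0.05,-1.0,0.05],
  [0,0,0,0.06,0.05,-1.0,0.05],
])

```text
time: 21.6
position: [0.5519, 0.2509, 0.0551]
tool_rot: [-2.258, -2.184, 0.001]
ft_force: [0.2, 0.1, -3.2]
grip_width: 0.136
grip_force: 35.0
```

No contact force with the underside at 43 mm, so the pins are through. Continuing down.

carry_out([
  [0,0,0,0,0,-0.2,0.05],
  [0,0,0,0,0,-0.4,0.05],
  [0,0,0,0,0,-0.55,0.05],
  [0,0,0,0,0,-0.65,0.05],
  [0,0,0,0,0,-0.65,0.05],
])

```text
time: 22.1
position: [0.5521, 0.251, 0.0489]
tool_rot: [-2.258, -2.185, 0.0]
ft_force: [1.1, 0.1, -2.2]
grip_width: 0.133
grip_force: 35.0
```

carry_out([
  [0,0,0,0,0,-0.05,0.05],
  [0,0,0,0,0,-0.1,0.05],
  [0,0,0,0,0,-0.15,0.05],
  [0,0,0,0,0,-0.15,0.05],
])

```text
time: 22.5
position: [0.5523, 0.2511, 0.0478]
tool_rot: [2.258, 2.185, 0.0]
ft_force: [-0.8, -0.4, -0.5]
grip_width: 0.132
grip_force: 35.0
```

carry_out([
  [0,0,0,0,0,-0.05,0.05],
  [0,0,0,0,0,-0.05,0.05],
  [0,0,0,0,0,-0.05,0.3],
  [0,0,0,0,0,-0.05,0.3],
  [0,0,0,0,0,-0.05,0.3],
  [0,0,0,0,0,1,0.3],
  [0,0,0,0,0,3,0.3],
  [0,0,0,0,0,7,0.3],
  [0,0,0,0,0,11,0.3],
  [0,0,0,0,0,15,0.3],
])

```text
time: 23.5
position: [0.5523, 0.2509, 0.1999]
tool_rot: [2.258, 2.184, 0.001]
ft_force: [-0.1, 0.1, -0.2]
grip_width: 0.302
grip_force: 0.0
```

carry_out([
  [0,0,0,-3,3,0,0.3],
  [0,0,0,-6,8,0,0.3],
  [0,0,0,-9,13,0,0.3],
  [0,0,0,-12,18,0,0.3],
  [0,0,0,-15,23,0,0.3],
  [0,0,0,-18,28,0,0.3],
  [0,0,0,-18,28,0,0.3],
  [0,0,0,-18,28,0,0.3],
  [0,0,0,-18,28,0,0.3],
])

```text
time: 24.4
position: [0.3713, 0.532, 0.1978]
tool_rot: [2.254, 2.187, 0.0]
ft_force: [1.3, -1.3, 0.4]
grip_width: 0.303
grip_force: 0.0
```

```bash
python3 -c "
from h import *
st();grab('scene','scene10');grab('top','top10')
cv2.imwrite('pics/m11.png',np.vstack([np.hstack([crop('scene10',145,180,100,75,4),crop('top10',168,142,100,75,4)]),np.hstack([crop('scene10',245,180,100,75,4),crop('top10',250,175,100,75,4)])]))"
```

```text
t 24.4 p [0.3713 0.532  0.1978] yline -1.73 tilt [ 0. -0. -1.] f [ 1.3 -1.3  0.4] grip 0.303 0.0 q [-1.1   0.33  0.12  1.49 -0.04  1.32 -1.  ]
```

View pics/m11.png

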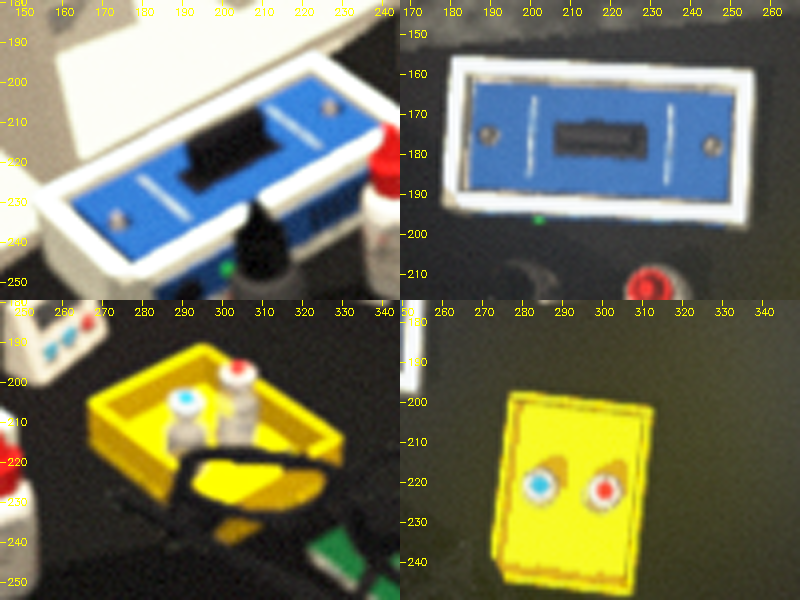

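The cover is seated level, with both pins through at scene (173,235) and (226,206) and at top (190,175) and (246,178). Both vials stand in the tote and the bottles haven't moved, so I'm handing it in.

```bash
python3 -c "
from bench import ctrl
print(ctrl.close_job())"
```

```text
the job is handed in; nothing more can be done
None
```

The job is handed in at about 24 s: both vials stand in the tote, and the cover is down over both pins with the bottles and gauze roll left alone, judging by the last pictures (no verdict was returned); I miscounted and viewed 13 pictures, over your limit of 10.

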